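Set the portion stop of a cheese cutter and feed the block to it

TASK

Get the cheese cutter ready for a middle-size cut. Push its portion stop along the rail until the spring pin clicks into the middle of the three notches, then push the big block of cheese along the board until its end sits squarely against the stop, without knocking the stop out of its notch. Push gently with the fingertips only: do not grip the cheese or the stop, do not lift or tip the cheese or pull up the pin, and leave the cut slice and the kitchenware around it alone.

Things in the scene. Friction and masses are not known exactly. Their poses are not given: they have to be found in the camera images.
- cutter: Bench-top cheese cutter, fixed: steel base 295 x 480 mm with a white cutting board whose top is 34 mm above the worktop. Origin: on the worktop under the board, on the wire's line. x: across the board, away from the robot, to the rail; y: along board and rail; z up. The board spans x -135 to +95 mm, y -230 to +230 mm; a slot across it at y = 0 is the wire's line.
- middle_notch (a point): The middle of three V notches (17 mm wide, 5.5 mm deep, 35 mm apart) in the top of the cutter's rail, at x = 115, y = 88 mm of the cutter, 54 mm above the worktop. The rail is an aluminium bar 20 mm wide along y from 0 to 203 mm. The stop's pin is in this notch when joint stop reads 0.070. Axes as the cutter's.
- stop (a joint): Position of the portion stop along the rail, m: distance from the wire's line to the stop plate's inner face, growing along the cutter's +y; travel 0.018 to 0.142. Notches at 0.035, 0.070 (the middle one) and 0.105. It starts farther out than the middle notch. It slides with about 1.5 N, is drawn in from within about 7 mm of a notch, and leaves a notch at about 8 N.
- index_pin (a joint): Height of the stop's spring pin in m: about -0.0005 when its nose rides on the flat top of the rail, about -0.0045 when it has dropped into a notch. A spring of about 12 N presses it down.
- stop_face (a point): Point on the inner face of the stop plate (towards the wire; the cheese shall meet it), at x = -20 mm of the cutter, 27.5 mm above the board. Axes as the cutter's. The plate is steel, 6 mm thick, across the board from x = -75 to +101 mm, 3 to 58 mm above the board. The saddle on the rail reaches 36 mm outward from this face.
- stop_back (a point): Point on the outer face of the stop plate (push here towards the wire), at x = 0 of the cutter, 27.5 mm above the board, 6 mm outward of the inner face. Axes as the cutter's. The outer face is free from x = -75 to +45 mm; farther on a gusset and the saddle stand behind it.
- pin_knob (a point): Top centre of the spring pin's round black knob, 18 mm across, on the saddle over the rail; 105 mm above the worktop when the pin rides on the rail, 4 mm lower when it is in a notch.
- bow_pivot (a point): Hinge of the wire bow, at x = 142, y = 0 mm of the cutter, 58 mm above the worktop. The bow stands raised, thin, in the plane y = 0, leaning back away from the robot, its top about 375 mm above the worktop, from x = 120 to 285 mm of the cutter. It can stay as it is.
- cheese: The big block of cheese, 70 (x) x 130 (y) x 55 (z) mm, about 0.54 kg, loose on the board on the side of the wire away from the stop. Origin: centre of its underside; its y axis runs along it, roughly along the board towards the stop.
- cheese_front (a point): Centre of the end face of the big block that shall meet the stop (+65 mm in y from its middle, 27.5 mm above its underside).
- cheese_rear (a point): Centre of the other end face of the big block, the one to push on (-65 mm in y from its middle, 27.5 mm above its underside).
- slice: Bystander: a slice of cheese, 55 x 70 x 25 mm, lying near the board's corner on the robot's side, beyond the stop. Origin: centre of its underside.
- bowl: Bystander: steel bowl, 150 mm across, 60 mm high, on the worktop left of the cutter. Origin: centre of its underside.
- tub: Bystander: lidded clear tub, 96 mm across, 75 mm high, on the worktop left of the cutter. Origin: centre of its underside.
- blender_jar: Bystander: clear blender jar with a black base and a handle, about 124 mm across, 200 mm high, on the worktop right of the cutter. Origin: centre of its underside.
Things that resemble listed ones, but are neither listed nor needed, are in the scene too. What is shaped like the cheese but green or purple is not meant.

How it is judged:
By the outcome, as a careful person would: the job done as asked, in the order asked, and still so for the second after the job is handed in, with the robot touching nothing.
It also fails if it takes over 48 s, if anything falls off the work surface, if the arm or the gripper's body presses on something with over 40 N, if the wrist force passes 120 N, or if a joint passes its speed limit or range.

ROBOT

A 6-joint arm with a two-finger parallel gripper is mounted at the origin on the work surface. World frame = base frame: x ahead of the robot, y to its left, z up, the work surface at z = 0. Lengths are in mm, angles in degrees, forces in N, time in s.
With the tool pointing down it reaches from about 350 to 850 mm from the base axis. Payload 8.1 kg.
Tool frame: the origin (TCP) lies at the centre of the arm's flange, where the gripper is bolted on; the fingertips stand 173 mm ahead of it and the grasp point (between the pads) lies 155 mm ahead of it; z points along the fingers, y is the line along which they close (so a half turn about z gives the same grasp; the last joint's range is limited). The gripper opens to 85 mm and grips with 20 to 120 N. Pads are 22 mm wide; open, the fingers measure 114 mm over their backs; the gripper's body (76 mm by 85 mm) begins 54 mm behind the grasp point. The pads swing forward as they close: fully open they stand 13 mm farther back than shut.
Start: joints at [60.711, 7.471, 85.268, -0, 87.261, -4.893], TCP at [247.81, 546.44, 404.692] pointing down, gripper open.
Joint ranges: [-169.43, 169.43], [-51.17, 129.36], [1.28, 143.12], [-76.62, 256.62], [0, 156.53], [-152.29, 152.29]. Speed limits (degrees/s): [136.94, 136.94, 159.86, 180, 180, 180].

INTERFACE

Orientations are given as [roll, pitch, yaw] about the fixed x, y, z axes, in that order (R = Rz(yaw) Ry(pitch) Rx(roll)).
In Python, from bench import * gives the robot as it stands.
- The arm moves only by the shell command python3 -m jog 'ROWS' [FORCE]. ROWS is text: rows parted by semicolons, each of 7 numbers parted by spaces: the shift along the tool's x, y, z scaled (see below), then the turn, a rotation vector about the tool's x, y, z scaled (see below), then the closure, from -1 (fully open) to 1 (shut). In form: tx ty tz wx wy wz hand; .... A call has 1 to 5 rows; each row shifts and turns the commanded pose from where the row before left it, along the tool's axes as they then stand; what a row does not reach is not made up. The controller multiplies each number of a shift by 0.1 m and each number of a turn by 60 degrees. A row lasts 1/8 s, in which the tool goes at most 62.5 mm and 10.7 degrees, less where a joint would pass 70% of its speed; a pose out of reach is approached as far as the arm can. A call with a number of a shift or a turn outside -1 to 1 is refused whole. A call with a gripper value outside its range is refused whole. The fingers move at their own pace and stop on an object; FORCE is the grip in N (left out, the last holds). Time passes only in rows, so rows that do not move let the fingers close. It gives the time, the measured TCP pose, the force, the opening and the grip force at its end, in the units of the state.
- sense(): the state, without advancing time (a new reading comes with each control period).
- snapshot(name): name is "scene" or "side" or "wrist"; returns a dict with "img" (384x512x3 uint8, red, green, blue), "fx", "fy", "cx", "cy" (pixels), "extrinsics" (4x4, takes a point from camera to world coordinates). Camera axes: x right, y down, z forward; pixel columns grow to the right and rows downward; lengths in mm; the calibration is good to about 2 mm. A picture is of the moment at which its call begins. There is no depth.
- hand_in(): hands the job in; it is judged then, once.
The state is a dict: "time": time; "joint_pos": joint angles; "qd": joint speeds; "joint_efforts": joint torques, N m; "tool_pos": TCP position; "tcp_rot": TCP orientation; "ft_force": force on the tool from outside, world axes, zero at the start; "wrist_torque": the same for the moment, N m; "finger_gap": finger opening in mm; "grip_force": force on a finger pad.
Only numpy, scipy, OpenCV 4.12 (cv2) and the standard library are available. Lean on these libraries where they do the work, as an engineer would, in place of code of your own. Each camera call takes 0.05 s, during which the arm holds its last target. There are 200 camera calls.

## Working session

There is one attempt and no reset: what is moved stays moved. The work goes in short steps, Python scripts to look and compute and a shell command to move; the robot and the scene stay as the last step left them, time stands still between calls to the robot, and variables do not carry over. Pictures are saved under pics/ and viewed, at most 10 in all, crops included, and the job is handed in when it is done.

```bash
mkdir -p pics; ls
python3 - <<'E'
from bench import *
import cv2,numpy as np
for n in("scene","side"):
    s=snapshot(n); cv2.imwrite(f"pics/{n}0.png",cv2.resize(s["img"][:,:,::-1],(800,600),interpolation=cv2.INTER_CUBIC))
    print(n,s["fx"],s["fy"],s["cx"],s["cy"],np.round(s["extrinsics"],3).tolist())
print(sense())
E
```

```text
pics
scene 486.5566674149923 486.5566674149923 244.16158820490998 191.59503882782215 [[0.549, 0.682, -0.483, 1338.76], [0.836, -0.443, 0.326, -521.272], [0.008, -0.583, -0.813, 1408.017], [0.0, 0.0, 0.0, 1.0]]
side 403.3875324070267 403.3875324070267 255.18892531011096 193.77532661924556 [[0.687, -0.51, 0.517, -202.853], [-0.726, -0.502, 0.47, -702.685], [0.02, -0.699, -0.715, 1153.961], [0.0, 0.0, 0.0, 1.0]]
{'time': 0.1, 'joint_pos': array([ 6.07099308e+01,  7.51131881e+00,  8.53249074e+01,  1.57035264e-03,
        8.72610683e+01, -4.89308134e+00]), 'qd': array([ 0.02042691, -0.23371771, -0.10718194, -0.09413626,  0.07895244,
        0.03407264]), 'joint_efforts': array([ 1.93198939e-03, -5.70953035e+01, -5.01940942e+01, -7.76266074e-05,
        8.15819803e-03,  2.29977445e-05]), 'tool_pos': array([247.70505573, 546.24922736, 403.72557104]), 'tcp_rot': array([-1.79903194e+02, -9.86160105e-03,  1.55602927e+02]), 'ft_force': array([ 0.24360941,  0.64948973, -0.09074939]), 'wrist_torque': array([-0.00417463, -0.02551492, -0.01606209]), 'grip_force': 0.0, 'finger_gap': 85.44461308570939}
```

View pics/scene0.png

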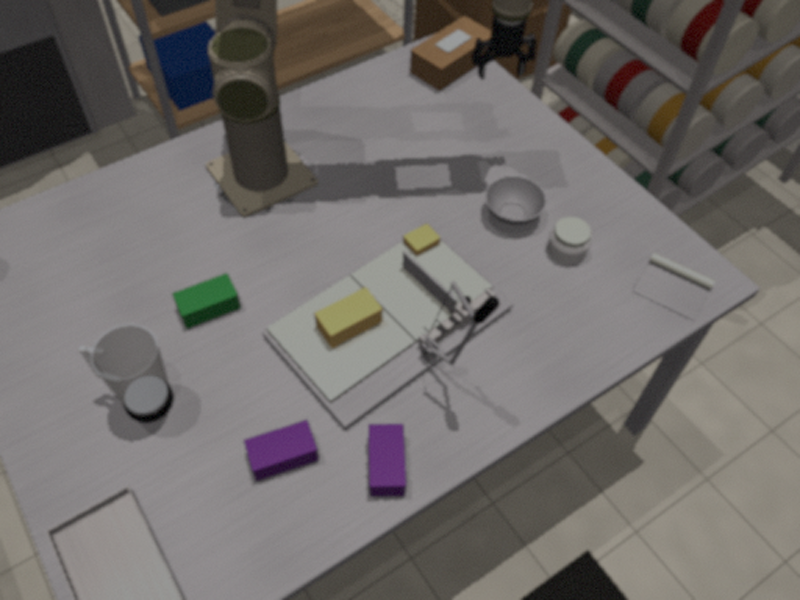

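View pics/side0.png

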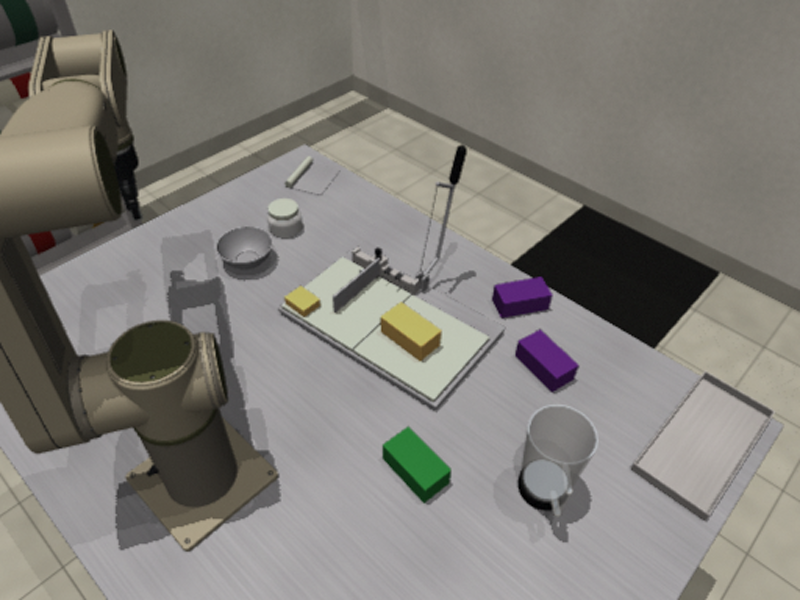

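Candidates for the cheese, in the 800x600 side view: yellow block (410,330), slice (302,300), green block (417,463), purple blocks (522,297) and (547,360). I choose the yellow block on the board. The stop is the grey plate at (358,285), and its knob is at (378,253). I'll check this in a close crop.

Run:
```python
import cv2
from bench import *
s=snapshot("side")["img"][:,:,::-1]; t=snapshot("scene")["img"][:,:,::-1]
cv2.imwrite("pics/side1.png",cv2.resize(s[140:270,170:330],(800,650-0),interpolation=cv2.INTER_CUBIC)[:600])
cv2.imwrite("pics/scene1.png",cv2.resize(t[135:285,160:340],(720,600),interpolation=cv2.INTER_CUBIC))
```

```text
(no output)
```

View pics/side1.png

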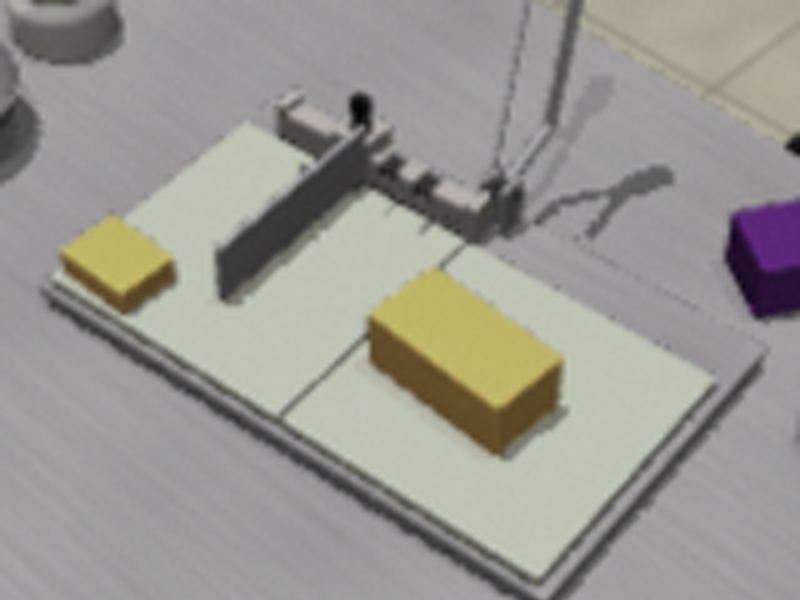

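View pics/scene1.png

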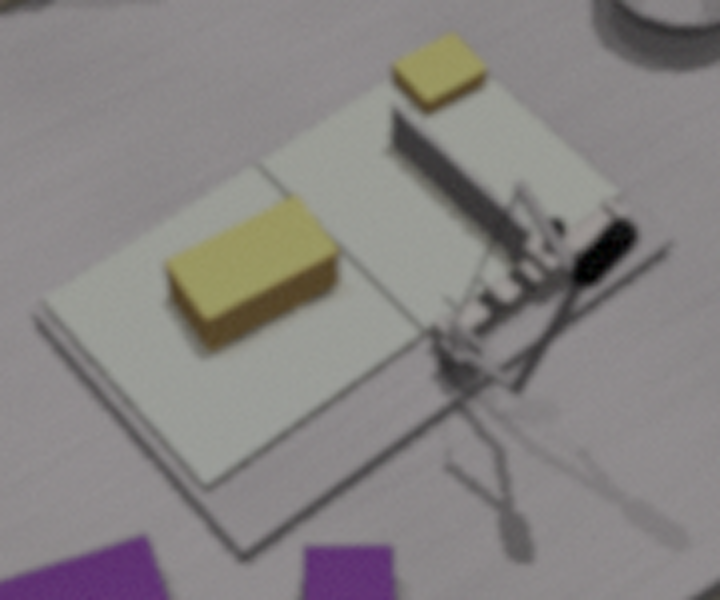

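The side crop shows the yellow block with top corners at (435,268), (562,358), (498,410) and (369,318). The plate's foot is at (227,298), the knob at (360,97), and the pin is between the outer notch and the rail end. The scene crop agrees. Next I'll fit the poses.

```bash
cat > h.py <<'E'
from bench import *
import numpy as np
from scipy.optimize import least_squares
S={n:snapshot(n) for n in("side","scene")}
def px(n,u,v):
    k,x0,y0={"side":(5,170,140),"scene":(4,160,135)}[n]
    return np.array([(u+.5)/k-.5+x0,(v+.5)/k-.5+y0])
def proj(n,P):
    c=S[n]; E=np.array(c["extrinsics"]); q=E[:3,:3].T@(P-E[:3,3])
    return np.array([c["fx"]*q[0]/q[2]+c["cx"],c["fy"]*q[1]/q[2]+c["cy"]])
def tf(p,l):
    a=np.radians(p[2]); return np.array([p[0]+np.cos(a)*l[0]-np.sin(a)*l[1],p[1]+np.sin(a)*l[0]+np.cos(a)*l[1],l[2]])
def fit(obs,p0):
    f=lambda p:np.concatenate([proj(n,tf(p,l))-px(n,u,v) for n,u,v,l in obs])
    r=least_squares(f,p0,x_scale=[10,10,1],loss="soft_l1"); return r.x,r.fun.reshape(-1,2)
E
python3 - <<'E'
from h import *
np.set_printoptions(precision=1,suppress=True)
B=[("side",540,580,(-135,-230,34)),("side",716,383,(95,-230,34)),("side",248,122,(95,230,34)),("side",52,276,(-135,230,34)),("side",282,412,(-135,0,34)),("side",468,245,(95,0,34)),
("scene",42,305,(-135,-230,34)),("scene",208,487,(95,-230,34)),("scene",618,192,(95,230,34)),("scene",258,163,(-135,0,34)),("scene",428,333,(95,0,34))]
c,r=fit(B,[550,0,0]);print("cutter",c,r.tolist())
C=[("side",435,268,(35,65,89)),("side",562,358,(35,-65,89)),("side",498,410,(-35,-65,89)),("side",369,318,(-35,65,89)),("side",497,453,(-35,-65,34)),
("scene",293,197,(-35,65,89)),("scene",167,266,(-35,-65,89)),("scene",210,322,(35,-65,89)),("scene",338,254,(35,65,89)),("scene",212,352,(35,-65,34))]
k,r=fit(C,[550,-50,c[2]]);print("cheese",k,r)
a=np.radians(c[2]);R=np.array([[np.cos(a),-np.sin(a)],[np.sin(a),np.cos(a)]])
print("cheese in cutter",R.T@(k[:2]-c[:2]),k[2]-c[2])
for n,u,v,f in [("side",227,298,lambda s:(-75,s,37)),("side",360,94,lambda s:(115,s+18,105)),("side",365,130,lambda s:(101,s,92)),("scene",392,150,lambda s:(-75,s,37)),("scene",394,112,lambda s:(-75,s+3,92))]:
    q=least_squares(lambda s:proj(n,tf(c,f(s[0])))-px(n,u,v),[110]);print("stop",q.x,q.fun)
E
```

```text
cutter [557.8  21.8   6.2] [[0.14033920986605608, -0.03901447787865209], [0.5149809011801949, -0.8788251782103487], [-0.2112331556431286, 0.0194689570726041], [-0.14681459050461854, 0.26445656690955843], [-0.3773349534665442, 1.35105539655666], [0.14351609296977585, -0.4570747756712308], [0.10931870876254379, -1.1792361707389318], [-0.08503858362453798, 0.21267018336118326], [1.316090474566181, 0.3488933963824934], [-0.3505060778906852, 0.19467652591396245], [-0.37426500477823765, -0.04982172200109858]]
cheese [539.9 -66.8   0.1] [[-0.2 -0.6]
 [ 1.1 -0.3]
 [ 0.8  0.1]
 [-0.3 -0.7]
 [ 0.2  1.5]
 [ 0.9 -1.1]
 [-0.8 -1. ]
 [-0.5 -0.1]
 [ 1.1 -1.1]
 [-0.2  1.5]]
cheese in cutter [-27.3 -86.1] -6.088166797856132
stop [105.9] [-0.6  0.9]
stop [108.] [-0.2  0.4]
stop [107.3] [ 0.3 -0.6]
stop [103.2] [-0.8 -1.2]
stop [99.9] [-0.9 -1.4]
```

```bash
python3 -m jog '-.2 -.1 0 0 0 0 0;-.4 -.2 0 0 0 0 0;-.4 -.2 0 0 0 0 0;-.4 -.2 0 0 0 0 0;-.45 -.2 0 0 0 0 0' | tail -3; python3 -m jog '-.45 -.2 0 0 0 0 0;-.45 -.2 0 0 0 0 0;-.45 -.25 0 0 0 0 0;-.4 -.2 0 0 0 0 0;-.35 -.2 0 0 0 0 0' | tail -3;  python3 -m jog '-.2 -.1 0 0 0 .16 0;0 0 0 0 0 .165 0;0 0 0 0 0 .165 0;0 0 0 0 0 .165 0;0 0 0 0 0 .165 0'|tail -3; python3 -m jog '0 0 0 0 0 .165 0;0 0 0 0 0 0 0'
```

```text
ft_force: [1.5, 0.5, -0.1]
finger_gap: 42.5
grip_force: 0.0
ft_force: [-0.6, 0.3, 0.3]
finger_gap: 42.5
grip_force: 0.0
ft_force: [-0.3, 0.1, -0.5]
finger_gap: 42.4
grip_force: 0.0
time: 2.42
tool_pos: [541.0, 187.4, 404.7]
tcp_rot: [-180.0, 0.0, 96.5]
ft_force: [1.2, -0.3, 0.2]
finger_gap: 42.6
grip_force: 0.0
```

```bash
python3 -m jog '0 0 .3 0 0 0 0;0 0 .4 0 0 0 0;0 0 .4 0 0 0 0;0 0 .4 0 0 0 0;0 0 .25 0 0 0 0'|tail -5; python3 -m jog '0 0 0 0 0 0 0'
python3 - <<'E'
from bench import *
import cv2
s=snapshot("side")["img"][:,:,::-1]; t=snapshot("wrist")["img"][:,:,::-1]
a=cv2.resize(s[140:260,170:330],(800,600),interpolation=cv2.INTER_CUBIC); 
cv2.imwrite("pics/s2.png",cv2.hconcat([cv2.resize(a,(400,300)),cv2.resize(t,(400,300))]))
E
```

```text
tool_pos: [540.2, 187.5, 227.3]
tcp_rot: [-179.8, 0.0, 96.8]
ft_force: [0.1, 0.1, -0.1]
finger_gap: 42.4
grip_force: 0.0
time: 3.18
tool_pos: [539.8, 187.5, 227.2]
tcp_rot: [-179.7, 0.0, 96.7]
ft_force: [0.1, -0.7, 0.6]
finger_gap: 42.5
grip_force: 0.0
```

View pics/s2.png

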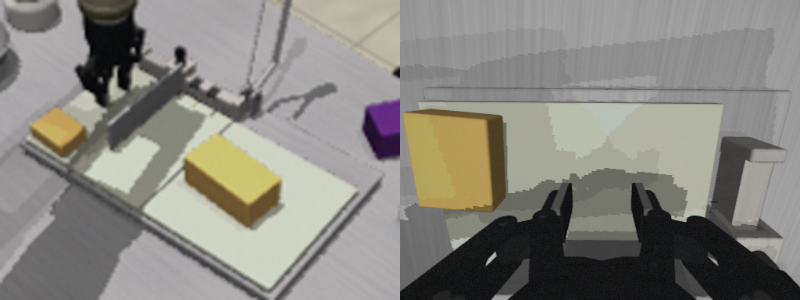

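The fingers stand behind the stop plate at x=0, clear of the slice, and square to the board. I'll approach and push.

```bash
python3 -m jog '-.08 0 0 0 0 0 0;-.08 0 0 0 0 0 0;-.08 0 0 0 0 0 0;-.06 0 0 0 0 0 0'|sed -n 2,4p; for i in 1 ; do python3 -m jog '-.03 0 0 0 0 0 0;-.03 0 0 0 0 0 0'|sed -n 2,4p; python3 -m jog '-.02 0 0 0 0 0 0;-.02 0 0 0 0 0 0'|sed -n 2,4p; python3 -m jog '-.02 0 0 0 0 0 0;-.02 0 0 0 0 0 0'|sed -n 2,4p; python3 -m jog '-.02 0 0 0 0 0 0'|sed -n 2,4p; python3 -m jog '-.02 0 0 0 0 0 0'|sed -n 2,4p; done
```

```text
tool_pos: [544.7, 157.8, 230.0]
tcp_rot: [180.0, -0.0, 96.5]
ft_force: [-0.3, -0.3, -0.6]
tool_pos: [545.2, 152.4, 229.6]
tcp_rot: [-180.0, -0.0, 96.5]
ft_force: [-0.2, 0.5, -0.7]
tool_pos: [545.6, 148.6, 229.7]
tcp_rot: [-180.0, -0.0, 96.5]
ft_force: [0.4, -0.3, -0.3]
tool_pos: [546.1, 144.6, 229.7]
tcp_rot: [180.0, -0.0, 96.5]
ft_force: [0.2, 1.1, 0.3]
tool_pos: [546.2, 143.0, 229.7]
tcp_rot: [-180.0, -0.1, 96.5]
ft_force: [-0.9, 8.3, 0.0]
tool_pos: [546.4, 141.7, 229.8]
tcp_rot: [180.0, -0.2, 96.5]
ft_force: [-0.7, 11.0, -0.8]
```

Contact came at s≈105, so the stop sits in the outer notch and has to break out first. I'll continue in small steps.

```bash
f(){ sed -n '2p;4p'|tr '\n' ' ';echo; }; python3 -m jog '-.01 0 0 0 0 0 0'|f; python3 -m jog '-.01 0 0 0 0 0 0'|f; python3 -m jog '-.01 0 0 0 0 0 0'|f; python3 -m jog '-.01 0 0 0 0 0 0'|f;python3 -m jog '-.01 0 0 0 0 0 0'|f;python3 -m jog '-.01 0 0 0 0 0 0'|f; python3 -m jog '-.01 0 0 0 0 0 0'|f; python3 -m jog '-.01 0 0 0 0 0 0'|f
```

```text
tool_pos: [546.5, 140.9, 229.8] ft_force: [-1.3, 10.1, -0.4] 
tool_pos: [546.5, 140.0, 229.7] ft_force: [-0.5, 10.2, -1.2] 
tool_pos: [546.7, 138.9, 229.7] ft_force: [-0.7, 8.3, -0.1] 
tool_pos: [546.8, 137.8, 229.7] ft_force: [-0.6, 7.6, 0.2] 
tool_pos: [546.9, 136.6, 229.7] ft_force: [-0.7, 5.3, -0.3] 
tool_pos: [547.0, 135.4, 229.7] ft_force: [-0.2, 4.2, 0.2] 
tool_pos: [547.2, 134.0, 229.7] ft_force: [-0.8, 3.9, 0.3] 
tool_pos: [547.4, 132.7, 229.7] ft_force: [-0.9, 2.9, 0.1]
```

```bash
f(){ sed -n '2p;4p'|tr '\n' ' ';echo; }; python3 -m jog '-.015 0 0 0 0 0 0;-.015 0 0 0 0 0 0;-.015 0 0 0 0 0 0;-.015 0 0 0 0 0 0;-.015 0 0 0 0 0 0'|f; python3 -m jog '-.015 0 0 0 0 0 0;-.015 0 0 0 0 0 0;-.015 0 0 0 0 0 0'|f; python3 -m jog '-.01 0 0 0 0 0 0;-.01 0 0 0 0 0 0'|f;python3 -m jog '-.01 0 0 0 0 0 0'|f;python3 -m jog '-.01 0 0 0 0 0 0'|f; python3 -m jog '-.01 0 0 0 0 0 0'|f
```

```text
tool_pos: [548.2, 125.1, 229.7] ft_force: [-2.2, 2.7, 0.5] 
tool_pos: [548.8, 120.7, 229.7] ft_force: [-1.8, 3.0, 1.1] 
tool_pos: [549.0, 118.6, 229.6] ft_force: [-0.1, 1.1, -0.3] 
tool_pos: [549.2, 117.6, 229.7] ft_force: [-0.8, 0.4, 0.5] 
tool_pos: [549.4, 116.5, 229.8] ft_force: [-0.5, 1.0, 0.5] 
tool_pos: [549.5, 115.6, 229.8] ft_force: [-0.5, 0.0, 0.2]
```

The force fell to zero at s≈76.5, so the notch has drawn the stop in. I'll go forward to a light touch to check the seat.

```bash
f(){ sed -n '2p;4p'|tr '\n' ' ';echo; }; python3 -m jog '-.01 0 0 0 0 0 0;-.01 0 0 0 0 0 0'|f; python3 -m jog '-.01 0 0 0 0 0 0'|f;python3 -m jog '-.01 0 0 0 0 0 0'|f;python3 -m jog '-.007 0 0 0 0 0 0'|f
```

```text
tool_pos: [549.6, 113.7, 229.8] ft_force: [-0.2, -0.4, 0.6] 
tool_pos: [549.7, 112.7, 229.7] ft_force: [0.2, 0.2, -0.6] 
tool_pos: [549.8, 111.7, 229.7] ft_force: [0.0, -0.9, 0.5] 
tool_pos: [549.9, 111.1, 229.7] ft_force: [-0.3, -0.4, -0.1]
```

Run:
```python
from bench import *
import cv2
s=snapshot("side")["img"][:,:,::-1]
cv2.imwrite("pics/s3.png",cv2.resize(s[145:205,200:280],(800,600),interpolation=cv2.INTER_CUBIC))
```

```text
(no output)
```

View pics/s3.png

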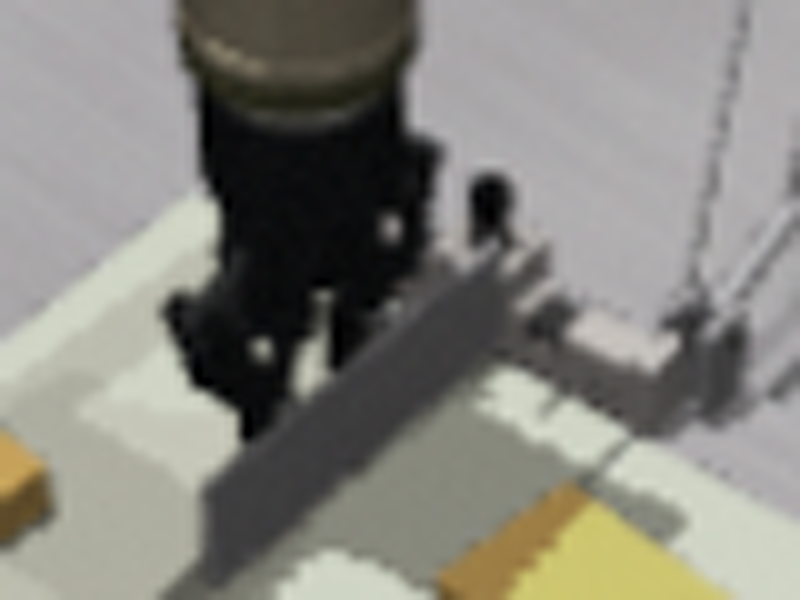

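The pin is in the middle notch: the inner notch is free at (548,318) and the knob at (490,185) has moved over. I'll back off, rise, and cross to behind the cheese.

```bash
f(){ sed -n '2,4p'|tr '\n' ' ';echo; }; python3 -m jog '.1 0 0 0 0 0 0;.15 0 0 0 0 0 0;.05 0 -.3 0 0 0 0;0 0 -.4 0 0 0 0;0 0 -.5 0 0 0 0'|f; python3 -m jog '-.3 -.02 0 0 0 0 0;-.4 -.05 0 0 0 0 0;-.4 -.05 0 0 0 0 0;-.4 -.05 0 0 0 0 0;-.4 -.05 0 0 0 0 0'|f; python3 -m jog '-.4 -.05 0 0 0 0 0;-.4 -.05 0 0 0 0 0;-.3 0 0 0 0 0 0;-.1 0 0 0 0 0 0;0 0 0 0 0 0 0'|f
python3 - <<'E'
from h import *
import cv2
np.set_printoptions(precision=1,suppress=True)
print(sense()["time"])
t=S["side"]["img"][:,:,::-1]
cv2.imwrite("pics/s4.png",cv2.resize(t[140:260,170:330],(800,600),interpolation=cv2.INTER_CUBIC))
E
```

```text
tool_pos: [545.7, 142.1, 349.8] tcp_rot: [-179.9, -0.0, 96.6] ft_force: [1.0, -0.1, -0.0] 
tool_pos: [546.2, -50.5, 349.8] tcp_rot: [180.0, -0.0, 96.6] ft_force: [0.3, 0.2, -0.1] 
tool_pos: [550.0, -170.2, 349.5] tcp_rot: [-180.0, -0.0, 96.5] ft_force: [-0.2, 0.7, 0.2] 
10.05
```

View pics/s4.png

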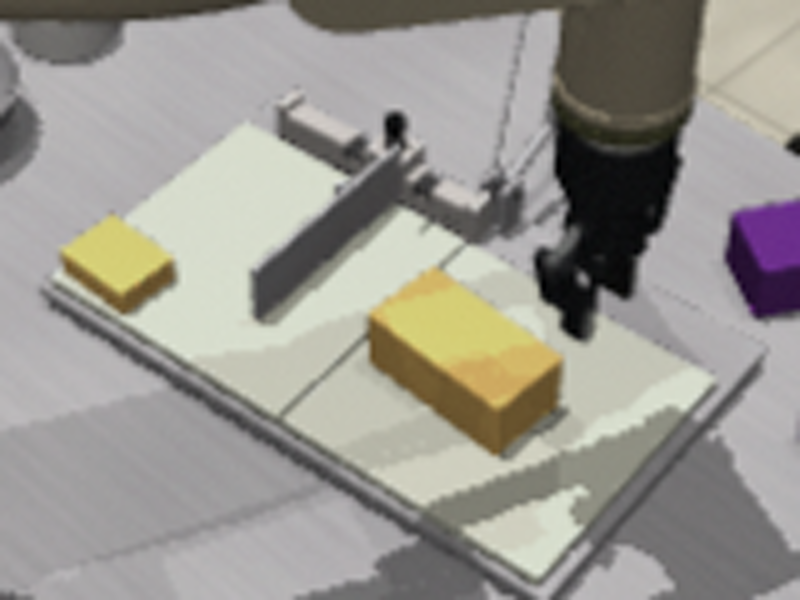

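The stop is seated, with the inner and outer notches visible on either side. The hand is 25 mm behind the cheese. I'll descend and push.

```bash
f(){ sed -n '2,4p'|tr '\n' ' ';echo; }; python3 -m jog '0 0 .3 0 0 0 0;0 0 .4 0 0 0 0;0 0 .4 0 0 0 0;0 0 .1 0 0 0 0;0 0 0 0 0 0 0'|f; python3 -m jog '.05 0 0 0 0 0 0;.05 0 0 0 0 0 0;.05 0 0 0 0 0 0;.03 0 0 0 0 0 0'|f; python3 -m jog '.02 0 0 0 0 0 0;.02 0 0 0 0 0 0;.02 0 0 0 0 0 0;.02 0 0 0 0 0 0'|f;python3 -m jog '.02 0 0 0 0 0 0;.02 0 0 0 0 0 0;.02 0 0 0 0 0 0;.02 0 0 0 0 0 0'|f;python3 -m jog '.02 0 0 0 0 0 0;.02 0 0 0 0 0 0;.02 0 0 0 0 0 0;.02 0 0 0 0 0 0;.02 0 0 0 0 0 0'|f;python3 -m jog '.02 0 0 0 0 0 0;.02 0 0 0 0 0 0;.02 0 0 0 0 0 0;.02 0 0 0 0 0 0;.02 0 0 0 0 0 0'|f
python3 - <<'E'
from h import *
import cv2
print(sense()["time"])
t=S["side"]["img"][:,:,::-1]
cv2.imwrite("pics/s5.png",cv2.resize(t[140:260,170:330],(800,600),interpolation=cv2.INTER_CUBIC))
E
```

```text
tool_pos: [549.9, -170.0, 229.8] tcp_rot: [-180.0, -0.0, 96.6] ft_force: [0.6, -0.2, 0.7] 
tool_pos: [547.8, -152.4, 230.1] tcp_rot: [180.0, 0.0, 96.5] ft_force: [-0.2, -0.0, 0.2] 
tool_pos: [546.9, -145.0, 229.7] tcp_rot: [180.0, 0.0, 96.5] ft_force: [1.0, -3.0, -2.1] 
tool_pos: [545.9, -136.8, 229.7] tcp_rot: [-180.0, 0.0, 96.5] ft_force: [1.0, -2.7, -0.4] 
tool_pos: [544.8, -126.8, 229.7] tcp_rot: [180.0, 0.0, 96.5] ft_force: [1.3, -2.5, -1.1] 
tool_pos: [543.7, -116.9, 229.7] tcp_rot: [180.0, 0.0, 96.5] ft_force: [1.5, -1.9, -0.9] 
13.525
```

View pics/s5.png

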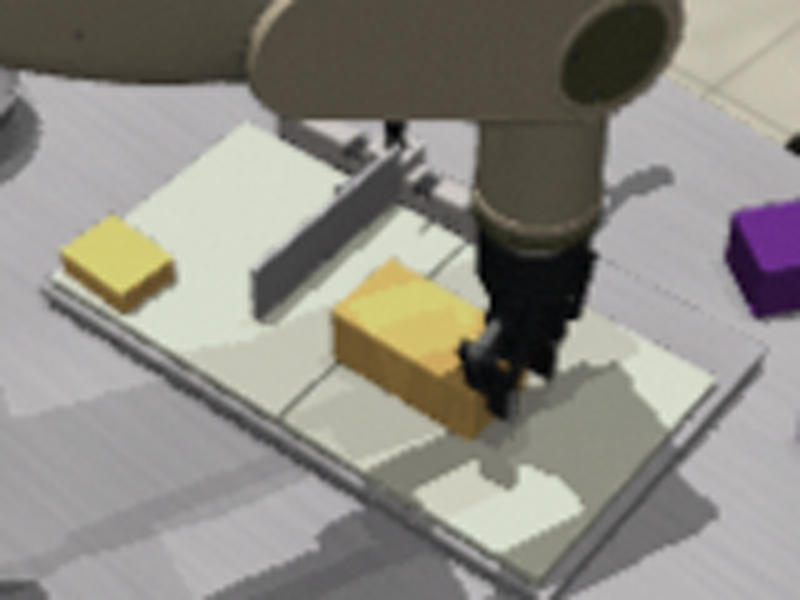

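The cheese has squared up on the fingers, about half way along. I'll check its lateral position by fit.

Run:
```python
from h import *
c=[557.8,21.8,6.2]
k,r=fit([("side",395,258,(35,65,89)),("side",333,312,(-35,65,89)),("side",335,367,(-35,65,34)),("side",472,438,(-35,-65,34))],[545,-30,6.])
a=np.radians(c[2]);R=np.array([[np.cos(a),-np.sin(a)],[np.sin(a),np.cos(a)]])
print(R.T@(k[:2]-c[:2]),k[2]-c[2],r.round(1).tolist())
```

```text
[-33.26434548 -61.1562934 ] -0.012708594980453292 [[-0.5, -0.1], [0.0, -0.1], [-0.2, -1.0], [0.6, 1.6]]
```

```bash
f(){ sed -n '2p;4p'|tr '\n' ' ';echo; }; python3 -m jog '.02 0 0 0 0 0 0;.025 0 0 0 0 0 0;.025 0 0 0 0 0 0;.025 0 0 0 0 0 0;.025 0 0 0 0 0 0'|f; python3 -m jog '.025 0 0 0 0 0 0;.025 0 0 0 0 0 0;.025 0 0 0 0 0 0;.025 0 0 0 0 0 0;.025 0 0 0 0 0 0'|f; python3 -m jog '.025 0 0 0 0 0 0;.025 0 0 0 0 0 0;.025 0 0 0 0 0 0;.025 0 0 0 0 0 0;.025 0 0 0 0 0 0'|f; python3 -m jog '.025 0 0 0 0 0 0;.025 0 0 0 0 0 0;.02 0 0 0 0 0 0;.02 0 0 0 0 0 0;.02 0 0 0 0 0 0'|f; python3 -m jog '.015 0 0 0 0 0 0;.015 0 0 0 0 0 0;.01 0 0 0 0 0 0;.01 0 0 0 0 0 0;.01 0 0 0 0 0 0'|f; python3 -m jog '.01 0 0 0 0 0 0;.01 0 0 0 0 0 0'|f
```

```text
tool_pos: [542.3, -105.0, 229.7] ft_force: [0.1, -4.0, -1.0] 
tool_pos: [540.9, -92.6, 229.8] ft_force: [0.3, -4.1, 0.4] 
tool_pos: [539.5, -80.2, 229.8] ft_force: [1.3, -3.5, 1.0] 
tool_pos: [538.2, -69.3, 229.7] ft_force: [0.0, -4.3, 0.6] 
tool_pos: [537.6, -63.4, 229.7] ft_force: [0.1, -3.8, 1.3] 
tool_pos: [537.4, -61.3, 229.7] ft_force: [0.6, -5.1, 1.1]
```

```bash
f(){ sed -n '2p;4p'|tr '\n' ' ';echo; }; python3 -m jog '.01 0 0 0 0 0 0;.01 0 0 0 0 0 0'|f; python3 -m jog '.01 0 0 0 0 0 0;.01 0 0 0 0 0 0'|f; python3 -m jog '.006 0 0 0 0 0 0;.006 0 0 0 0 0 0'|f;python3 -m jog '.005 0 0 0 0 0 0'|f
```

```text
tool_pos: [537.1, -59.4, 229.7] ft_force: [0.4, -4.7, 2.6] 
tool_pos: [536.9, -57.4, 229.7] ft_force: [0.9, -4.5, 2.2] 
tool_pos: [536.8, -56.2, 229.7] ft_force: [0.7, -4.5, 2.0] 
tool_pos: [536.7, -55.7, 229.7] ft_force: [0.7, -5.0, 2.8]
```

```bash
f(){ sed -n '2p;4p'|tr '\n' ' ';echo; }; python3 -m jog '.005 0 0 0 0 0 0;.005 0 0 0 0 0 0'|f; python3 -m jog '.005 0 0 0 0 0 0'|f; python3 -m jog '.005 0 0 0 0 0 0'|f;python3 -m jog '.005 0 0 0 0 0 0'|f;python3 -m jog '.005 0 0 0 0 0 0'|f
```

```text
tool_pos: [536.6, -54.7, 229.7] ft_force: [0.5, -4.9, 2.6] 
tool_pos: [536.5, -54.3, 229.7] ft_force: [-0.2, -5.0, 1.5] 
tool_pos: [536.5, -53.7, 229.7] ft_force: [-0.2, -5.4, 2.7] 
tool_pos: [536.4, -53.2, 229.7] ft_force: [0.8, -5.3, 2.6] 
tool_pos: [536.4, -52.7, 229.7] ft_force: [0.7, -5.5, 2.6]
```

```bash
f(){ sed -n '2p;4p'|tr '\n' ' ';echo; }; python3 -m jog '.005 0 0 0 0 0 0'|f; python3 -m jog '.005 0 0 0 0 0 0'|f;python3 -m jog '.005 0 0 0 0 0 0'|f
python3 - <<'E'
from h import *
import cv2
print(sense()["time"])
t=S["side"]["img"][:,:,::-1]
cv2.imwrite("pics/s6.png",cv2.resize(t[155:230,205:305],(800,600),interpolation=cv2.INTER_CUBIC))
E
```

```text
tool_pos: [536.3, -52.2, 229.7] ft_force: [0.1, -5.0, 3.5] 
tool_pos: [536.3, -51.8, 229.7] ft_force: [0.5, -4.5, 1.9] 
tool_pos: [536.3, -51.5, 229.8] ft_force: [1.1, -7.3, 2.4] 
19.1
```

View pics/s6.png

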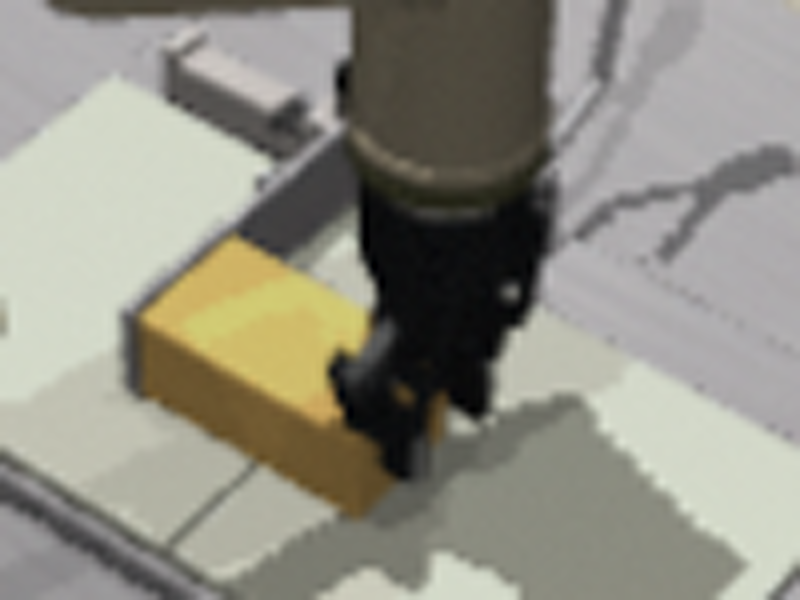

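The cheese end is on the plate, with no gap at (135,320) to (235,235), and the force has risen to 7.3 N against about 4.5 N of friction. One small seating step, then I'll back away.

```bash
f(){ sed -n '1,2p;4p'|tr '\n' ' ';echo; }; python3 -m jog '.003 0 0 0 0 0 0'|f; python3 -m jog '0 0 0 0 0 0 0;0 0 0 0 0 0 0'|f; python3 -m jog '-.02 0 0 0 0 0 0;-.05 0 0 0 0 0 0;-.1 0 0 0 0 0 0;-.15 0 0 0 0 0 0;-.2 0 0 0 0 0 0'|f; python3 -m jog '-.1 0 -.3 0 0 0 0;0 0 -.4 0 0 0 0;-.3 0 -.4 0 0 0 0;-.5 0 -.2 0 0 0 0;-.5 0 0 0 0 0 0'|f;  python3 -m jog '-.3 0 0 0 0 0 0;0 0 0 0 0 0 0;0 0 0 0 0 0 0'|f
python3 - <<'E'
from h import *
import cv2
t=S["side"]["img"][:,:,::-1]
cv2.imwrite("pics/s7.png",cv2.resize(t[150:225,205:305],(800,600),interpolation=cv2.INTER_CUBIC))
E
```

```text
time: 19.23 tool_pos: [536.2, -51.4, 229.7] ft_force: [0.8, -8.6, 1.9] 
time: 19.48 tool_pos: [536.2, -51.4, 229.7] ft_force: [0.8, -7.9, 1.6] 
time: 20.1 tool_pos: [542.1, -103.8, 229.7] ft_force: [-0.0, 0.3, -1.1] 
time: 20.72 tool_pos: [558.5, -244.6, 363.0] ft_force: [1.1, -0.2, -0.4] 
time: 21.1 tool_pos: [561.0, -271.9, 359.4] ft_force: [0.3, 0.3, 0.7]
```

View pics/s7.png

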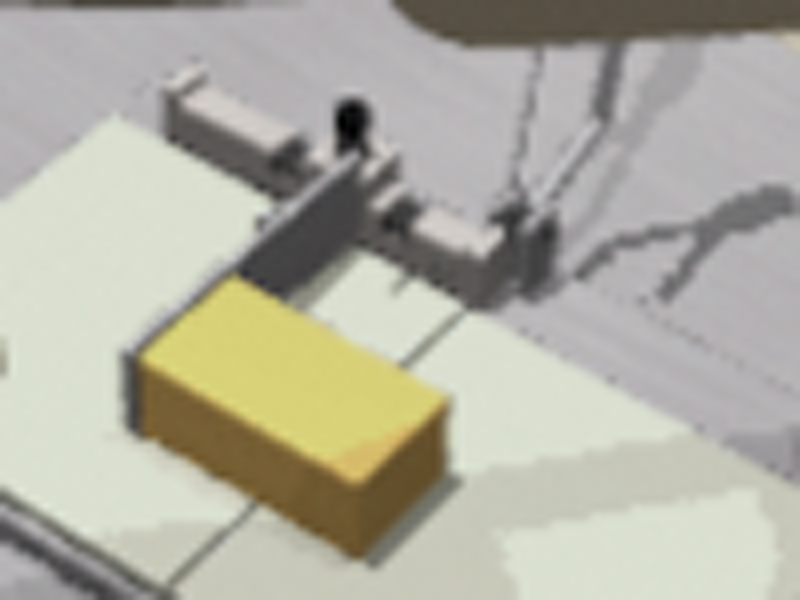

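The cheese sits flat against the plate, and the knob at (352,118) is at the same pixel as before the cheese push, so the stop is still in its notch. The robot is clear, so I'll hand in.

```bash
python3 -c "from bench import *; print(hand_in())"
```

```text
the job is handed in; nothing more can be done
None
```

The job is handed in at about 21 s of the 48 s allowed: in the last picture the stop was still in the middle notch with the cheese end flat against it, and the arm was clear.

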